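# Change the feed of the bench cake feeder

## Task

Change gear on the bench cake feeder: push the ball-topped lever through its gate from the middle leg, where it now stands, into the corner slot that has the square tag at its end, fully home against the slot's end, and leave it there. Push the ball with the fingers only, do not grip it or force it against the gate, and do not lift, shift or tip anything else: the cakes on the belt and the tools round the machine stay where they are.

Things in the scene. Friction and masses are not known exactly. Their poses are not given: they have to be found in the camera images.
- feed_unit: Fixed bench feed unit: grey gearbox housing 190 (x) x 170 (y) x 120 mm on a 210 x 190 mm foot, its top a light metal gate plate, with a short belt at its left (+y) side. Origin: on the table, under the housing's centre. x points to the machine's far side, y to its left along the belt. Only the lever can move.
- gate_centre (a point): Centre of the gate plate's top, 120 mm above the table, axes as feed_unit. Three slots (legs) 14 mm wide run along x, at y = -26, 0, +26 mm, from x = -33 to +33 mm, joined by a cross channel 18 mm wide along y at x = 0; the metal between the legs has round noses at the channel. This makes six slots, near and far in each leg.
- belt_middle (a point): Middle of the white belt's top, 84 mm above the table, 222 mm left of the gearbox centre; frame 138 mm wide (x), from 90 to 350 mm left of the gearbox centre; carries the two cakes. Fixed.
- knob (a point): Centre of the lever's black ball, 36 mm diameter; 185 mm above the table when upright, about 174 in a corner slot. In feed_unit's frame it is at y = about 0 in the middle leg and +-42 mm in the outer legs (stops at +-45 when pushed across), at x = about +-45 mm when home at a slot's end, and can be pushed across only while |x| is under 6 mm. It starts in the middle leg, anywhere along it.
- lever_side: The gear lever: steel stem 10 mm in diameter, up through the gate, with the ball on top. Tilts both ways about its origin, a pivot 15 mm above the table on the gearbox's centre line; ball centre 170 mm up its z axis. The gate guides the stem 101 mm from the pivot, so the ball moves 1.65 times as far as the stem. Friction holds it where left. Pushing takes about 3 N at the ball; over 30 N is forcing it.
- lever_fore (a joint): Tilt of the lever to the machine's far side (+x of feed_unit), rad; 0 upright, about +0.27 / -0.27 home in the far / near slots.
- tag_square: Square dark metal tag, 32 x 32 x 4 mm, fixed flat on the gate plate; origin: centre of its underside. Four tags sit at the outer ends of the four corner slots, at x = +-52, y = +-42 mm in feed_unit's frame; a ball that is home in a corner slot stands above its tag (6 to 9 mm off in plan). Which tag is at which corner changes.
- tag_bar: Another tag of the four: narrow bar 10 x 44 x 4 mm, long way along y of feed_unit; fixed.
- tag_ring: Another tag of the four: flat ring, 34 mm outside, 22 mm inside, 4 mm thick; fixed.
- tag_stud: Another tag of the four: small round stud, 12 mm diameter, 4 mm high; fixed.
- cake_near: Loose moon cake, 75 x 32 mm, on the belt, about 165 mm left (+y) of the lever's pivot; bystander; origin: centre of its underside.
- cake_far: Loose moon cake, 75 x 34 mm, on the belt, about 265 mm left of the pivot; bystander; origin: centre of its underside.
- tape_roll: Loose roll of brown packing tape lying flat, 102 mm diameter, 49 mm high, to the right of the gearbox; bystander; origin: centre of its underside.
- mould_plate: Loose round white pattern plate, 56 mm diameter, 11 mm thick, in front of the gearbox; bystander; origin: centre of its underside.
- press_mould: Hand press mould standing upright, 69 mm diameter, 169 mm tall, on the right of the table; fixed bystander; origin: centre of its underside.
- marker: Loose felt marker, 132 mm long, 17 mm thick, lying at the front right; bystander; origin: centre of its underside.
- bench_scraper: Loose steel bench scraper with wooden handle, 79 x 152 x 19 mm, lying at the front right; bystander; origin: centre of its underside.

How it is judged:
By the outcome, as a careful person would: the job done as asked, in the order asked, and still so for the second after the job is handed in, with the robot touching nothing.
It also fails if it takes over 53 s, if anything falls off the work surface, if the arm or the gripper's body presses on something with over 40 N, if the wrist force passes 120 N, or if a joint passes its speed limit or range.

## Robot

A 6-joint arm with a two-finger parallel gripper is mounted at the origin on a cart in front of the work surface, level with it; the furniture and walls round the work are solid. World frame = base frame: x ahead of the robot, y to its left, z up, the work surface at z = 0. Lengths are in m, angles in rad, forces in N, time in s.
With the tool pointing down it reaches from about 0.35 to 0.975 m from the base axis. Payload 4.9 kg.
Tool frame: the origin (TCP) lies on the front face of the gripper's body, between the roots of the fingers; the fingertips stand 73 mm ahead of it and the grasp point (between the pads) lies 54 mm ahead of it (tip_extent is the distance from the TCP to the fingertips, in m); y points along the fingers, x is the direction in which the jaws open and shut, and the axes are right-handed (so a half turn about y gives the same grasp; the last joint's range is limited). The gripper opens to 85 mm and grips with 20 to 120 N. Pads are 22 mm wide; open, the fingers measure 114 mm over their backs; the gripper's body (76 mm by 85 mm) begins 54 mm behind the grasp point. The pads swing forward as they close: fully open they stand 13 mm farther back than shut.
Start: joints at [-1.415, 0.053, 1.613, -0, 1.476, -0.119], TCP at [0.17, -0.602, 0.304] pointing down, gripper open.
Joint ranges: [-3.01, 3.01], [-1.01, 2.22], [0.06, 2.58], [-1.02, 4.17], [0.09, 2.62], [-3.14, 3.14]. Speed limits (rad/s): [2.57, 2.57, 3.14, 3.14, 3.14, 3.14].

## Interface

Orientations are given as a unit quaternion [w, x, y, z].
In Python, from plant import state, grab_frame, camera_info, job_done, tip_extent gives the robot as it stands.
- The arm moves only by the tool carry_out, never from a script. Its argument "rows" is a list that holds one entry, the list of rows, each a list of 7 numbers: the turn, a rotation vector about the world's x, y, z as a fraction of full scale, then the shift along the world's x, y, z as a fraction of full scale, then the finger opening in mm, from 0 to 85.4. A call has 1 to 5 rows; each row shifts and turns the commanded pose from where the row before left it; what a row does not reach is not made up. Full scale, the value 1, is 40 mm for a shift and 4 degrees for a turn. A row lasts 1/10 s, in which the tool goes at most 50 mm and 8.59 degrees, less where a joint would pass 70% of its speed; a pose out of reach is approached as far as the arm can. A call with a number of a shift or a turn outside -1 to 1 is refused whole. A call with a gripper value outside its range is refused whole. The fingers move at their own pace and stop on an object; the grip force is fixed at half the most. Time passes only in rows, so rows that do not move let the fingers close. It gives the time, the measured TCP pose, the force and the opening at its end, in the units of the state.
- state(): the state, without advancing time (a new reading comes with each control period).
- grab_frame(name): name is "scene" or "top"; returns the picture (400x640x3 uint8, blue, green, red); there is no depth.
- camera_info(name): a dict with "intrinsics" (3x3 intrinsics, pixels), "xyz" and "rotation" of the camera in the world. Camera axes: x right, y down, z forward; pixel columns grow to the right and rows downward; lengths in m; the calibration is good to about 2 mm. A picture is of the moment at which its call begins. camera_info takes no time and is no camera call.
- job_done(): hands the job in, once; it reports no verdict.
The state is a dict: "time": time; "joint_pos": joint angles; "joint_vel": joint speeds; "joint_efforts": joint torques, N m; "tool_pos": TCP position; "tool_rot": TCP orientation; "contact_force": force on the tool from outside, world axes, zero at the start; "ft_torque": the same for the moment, N m; "gripper_width": opening from 0.0 (shut) to 1.0 (fully open).
Only numpy, scipy, OpenCV 4.12 (cv2) and the standard library are available. Lean on these libraries where they do the work, as an engineer would, in place of code of your own. Each camera call takes 0.05 s, during which the arm holds its last target.

## Working session

There is one attempt and no reset: what is moved stays moved. The work goes in short steps, Python scripts to look and compute and a tool call to move; the robot and the scene stay as the last step left them, time stands still between calls to the robot, and variables do not carry over. Pictures are saved under pics/ and viewed, and the job is handed in when it is done.

Besides the shell and the picture viewer there is one more tool, called as name(argument=value, ...) on one line, values as JSON. carry_out: Moves the arm, as the interface text tells. Shift numbers are shares of 40 mm and turn numbers shares of 4 degrees, none past 1 either way. Its arguments: {"type":"object","properties":{"rows":{"type":"array"}},"required":["rows"]}

```bash
mkdir -p pics; ls; python3 - <<'E'
from plant import *
import cv2
for n in("scene","top"):
    cv2.imwrite(f"pics/{n}0.png",grab_frame(n)); print(camera_info(n))
print(state(), tip_extent if not callable(tip_extent) else tip_extent())
E
```

```text
pics
{'intrinsics': array([[425.26711168,   0.        , 321.41092081],
       [  0.        , 425.26711168, 195.48087426],
       [  0.        ,   0.        ,   1.        ]]), 'xyz': array([0.10767439, 0.67127667, 1.03281688]), 'rotation': array([ 0.07377888, -0.21684742,  0.90704904, -0.35326466])}
{'intrinsics': array([[477.39561155,   0.        , 323.15612005],
       [  0.        , 477.39561155, 201.07420049],
       [  0.        ,   0.        ,   1.        ]]), 'xyz': array([ 0.23463339, -0.04937945,  1.70665784]), 'rotation': array([ 0.04840665, -0.69570683,  0.71410532, -0.06084737])}
{'time': 0.1, 'joint_pos': array([-1.41502274e+00,  5.32823541e-02,  1.61415627e+00, -3.31915119e-05,
        1.47598620e+00, -1.19028002e-01]), 'joint_vel': array([ 0.0008808 , -0.0017101 , -0.0044256 , -0.00022084,  0.00056606,
       -0.00065904]), 'joint_efforts': array([ 5.60978351e-04, -3.94901991e+01, -3.71362925e+01, -8.63477089e-05,
        3.93830225e-03, -1.42764819e-05]), 'tool_pos': array([ 0.16950753, -0.60113002,  0.30279134]), 'tool_rot': array([ 0.56421369, -0.56333141,  0.42727665, -0.42632768]), 'contact_force': array([-0.05566325, -0.44366951, -0.54057923]), 'ft_torque': array([ 0.04186513, -0.01504321,  0.00461423]), 'gripper_width': 1.0005776479436705} 0.0726
```

View pics/scene0.png

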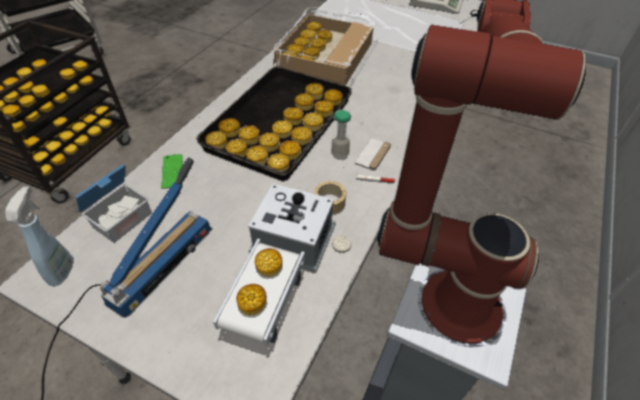

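View pics/top0.png

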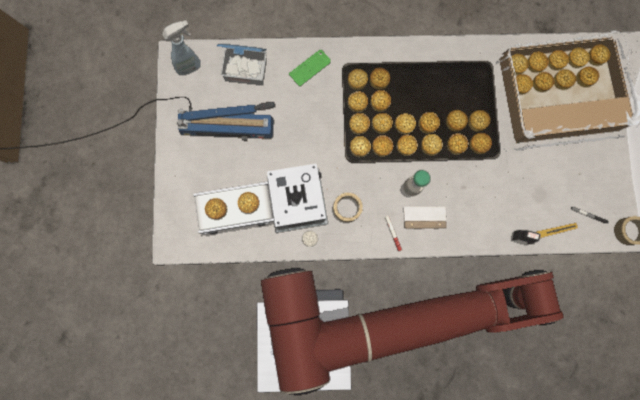

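```bash
python3 - <<'E'
import cv2
a=cv2.imread("pics/top0.png")[155:240,250:340]; b=cv2.imread("pics/scene0.png")[175:270,235:345]
cv2.imwrite("pics/topz.png",cv2.resize(a,None,fx=7,fy=7,interpolation=2)); cv2.imwrite("pics/scz.png",cv2.resize(b,None,fx=6,fy=6,interpolation=2))
E
```

```text
(no output)
```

View pics/topz.png

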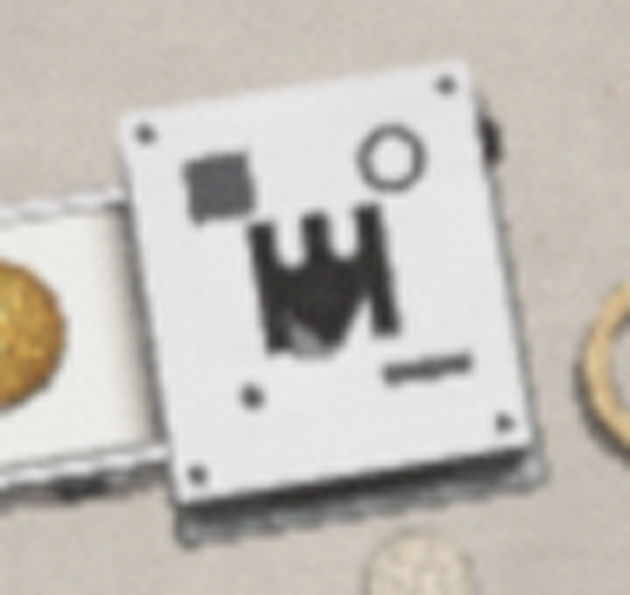

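View pics/scz.png

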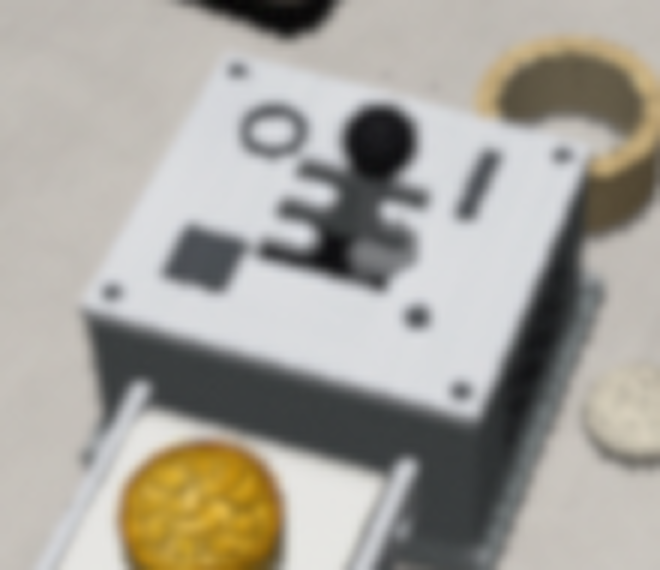

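The top view zoom shows the square tag at (220,187), the ring at (391,158), the bar at (428,368) and the stud at (251,397). So the square is the far-left corner. Next I'll measure the tags and the ball.

```bash
cat > h.py <<'E'
import numpy as np, cv2
from scipy.spatial.transform import Rotation as R
from plant import *
CAM={n:camera_info(n) for n in("scene","top")}
def Rm(n):
    q=CAM[n]["rotation"]; return R.from_quat([q[1],q[2],q[3],q[0]]).as_matrix()
def ray(n,p):
    K=CAM[n]["intrinsics"]; d=Rm(n)@np.linalg.solve(K,[p[0],p[1],1]); return CAM[n]["xyz"],d/np.linalg.norm(d)
def onz(n,p,z):
    o,d=ray(n,p); return o+d*(z-o[2])/d[2]
def proj(n,X):
    v=CAM[n]["intrinsics"]@(Rm(n).T@(np.array(X)-CAM[n]["xyz"])); return v[:2]/v[2]
def tri(p,q):
    o1,d1=ray("top",p);o2,d2=ray("scene",q)
    s=np.linalg.lstsq(np.c_[d1,-d2],o2-o1,rcond=None)[0]
    a,b=o1+s[0]*d1,o2+s[1]*d2; return (a+b)/2,np.linalg.norm(a-b)
def fit(F,W):
    F=np.array(F);W=np.array(W); f=F-F.mean(0); w=W-W.mean(0)
    th=np.arctan2((f[:,0]*w[:,1]-f[:,1]*w[:,0]).sum(),(f*w).sum())
    c,s=np.cos(th),np.sin(th);M=np.array([[c,-s],[s,c]]); t=W.mean(0)-M@F.mean(0)
    return th,t,np.linalg.norm(W-t-F@M.T,axis=1)
E
python3 - <<'E'
from h import *
F=[(.052,.042),(.052,-.042),(-.052,-.042),(-.052,.042)]
T=[(220,187),(391,158),(428,368),(251,397)]
S=[(204,259),(274,131),(478,185),(417,317)]
for n,P,o,f in(("top",T,(250,155),7),("scene",S,(235,175),6)):
    W=[onz(n,(o[0]+(u+.5)/f-.5,o[1]+(v+.5)/f-.5),.124)[:2] for u,v in P]
    print(n,np.round(fit(F,W)[0],4),np.round(fit(F,W)[1],4),np.round(fit(F,W)[2],4))
ps=(235+380.5/6-.5,175+142/6-.5)
for z in(.174,.18,.185):print(z,onz("scene",ps,z))
for p in((315,300),(318,310),(322,285)): print(tri((250+p[0]/7-.5,155+p[1]/7-.5),ps))
E
```

```text
top 0.141 [0.5069 0.0111] [0.0005 0.0002 0.0007 0.0009]
scene 0.1411 [0.507  0.0152] [0.0002 0.0005 0.0002 0.0005]
0.174 [0.49318077 0.00240786 0.174     ]
0.18 [0.49048749 0.00708081 0.18      ]
0.185 [0.48824308 0.01097494 0.185     ]
(array([0.48630546, 0.01280014, 0.18753933]), np.float64(0.001584938248709922))
(array([0.48390667, 0.01230641, 0.1875224 ]), np.float64(0.006379082176339022))
(array([0.49162029, 0.00879726, 0.18175066]), np.float64(0.0038029593377049923))
```

```bash
cat >> h.py <<'E'
C=np.array([.507,.0132]);TH=.141
M=np.array([[np.cos(TH),-np.sin(TH)],[np.sin(TH),np.cos(TH)]])
def tf(w): return M.T@(np.array(w)[:2]-C)
def tw(f): return C+M@np.array(f)
def rep():
    s=state();q=s["tool_rot"];m=R.from_quat([q[1],q[2],q[3],q[0]]).as_matrix()
    yaw=np.arctan2(m[1,0],m[0,0])
    print("t",round(s["time"],2),"tcp",np.round(s["tool_pos"],4),"feed",np.round(tf(s["tool_pos"])*1000,1),"tipz",round(s["tool_pos"][2]-tip_extent,4),"F",np.round(s["contact_force"],1),"w",round(s["gripper_width"],3))
    return m,yaw
E
python3 - <<'E'
from h import *
m,y=rep();print(np.round(m,3),np.degrees(y),np.degrees(TH))
print(tw([-.1,0]))
E
```

```text
t 0.1 tcp [ 0.1695 -0.6011  0.3028] feed [-420.5 -560.8] tipz 0.2302 F [-0.1 -0.4 -0.5] w 1.001
[[ 0.271 -0.     0.962]
 [-0.962  0.002  0.271]
 [-0.002 -1.     0.   ]] -74.25483751300357 8.078704911344607
[ 0.4079924  -0.00085333]
```

carry_out(rows=[[[0, 0, -0.64, 0.39, 0.98, 0, 0], [0, 0, -0.64, 0.39, 0.98, 0, 0], [0, 0, -0.64, 0.39, 0.98, 0, 0], [0, 0, 0, 0.39, 0.98, 0, 0], [0, 0, 0, 0.39, 0.98, 0, 0]]])

```text
time: 0.6
tool_pos: [0.2478, -0.4037, 0.3032]
tool_rot: [0.534, -0.534, 0.464, -0.463]
contact_force: [0.7, 0.4, 0.5]
gripper_width: 0.147
```

carry_out(rows=[[[0, 0, 0, 0.39, 0.98, 0, 0], [0, 0, 0, 0.39, 0.98, 0, 0], [0, 0, 0, 0.39, 0.98, 0, 0], [0, 0, 0, 0.39, 0.98, 0, 0], [0, 0, 0, 0.39, 0.98, 0, 0]]])

```text
time: 1.1
tool_pos: [0.3257, -0.2078, 0.3035]
tool_rot: [0.534, -0.534, 0.464, -0.464]
contact_force: [1.4, -0.4, -0.4]
gripper_width: -0.002
```

carry_out(rows=[[[0, 0, 0, 0.39, 0.98, 0, 0], [0, 0, 0, 0.39, 0.98, 0, 0], [0, 0, 0, 0.39, 0.98, 0, 0], [0, 0, 0, 0.39, 0.98, 0, 0], [0, 0, 0, 0.2, 0.5, 0, 0]]])

```text
time: 1.6
tool_pos: [0.3962, -0.0301, 0.3036]
tool_rot: [0.535, -0.534, 0.463, -0.463]
contact_force: [0.3, -0.5, 0.4]
gripper_width: -0.001
```

```bash
python3 - <<'E'
from h import *
m,y=rep();print(np.degrees(y)); print((tw([-.09,0])-state()["tool_pos"][:2])/.04)
for n in("scene","top"): cv2.imwrite(f"pics/{n}1.png",grab_frame(n))
E
```

```text
t 1.6 tcp [ 0.3962 -0.0301  0.3036] feed [-115.8  -27.3] tipz 0.231 F [ 0.3 -0.5  0.4] w -0.001
-81.75280829596217
[0.54212109 0.76554199]
```

carry_out(rows=[[[0, 0, 0, 0.54, 0.77, 0, 0], [0, 0, 0, 0, 0, -0.6, 0], [0, 0, 0, 0, 0, -0.6, 0], [0, 0, 0, 0, 0, -0.57, 0], [0, 0, 0, 0, 0, 0, 0]]])

```text
time: 2.2
tool_pos: [0.4154, -0.0025, 0.2291]
tool_rot: [-0.532, 0.535, -0.466, 0.462]
contact_force: [-0.2, -0.5, -0.4]
gripper_width: 0.002
```

carry_out(rows=[[[0, 0, 0, 0.25, 0.035, 0, 0], [0, 0, 0, 0.25, 0.035, 0, 0], [0, 0, 0, 0.25, 0.035, 0, 0], [0, 0, 0, 0, 0, 0, 0]]])

```text
time: 2.6
tool_pos: [0.4489, 0.002, 0.2341]
tool_rot: [0.534, -0.534, 0.463, -0.464]
contact_force: [0.1, 0.3, 0.2]
gripper_width: 0.001
```

```bash
python3 - <<'E'
from h import *
m,y=rep();print(np.degrees(y))
for n in("scene","top"): cv2.imwrite(f"pics/{n}2.png",grab_frame(n))
a=cv2.imread("pics/scene2.png")[135:270,235:345]
cv2.imwrite("pics/z2.png",cv2.resize(a,None,fx=4.4,fy=4.4,interpolation=2))
E
```

```text
t 2.6 tcp [0.4489 0.002  0.2341] feed [-59.1  -2.9] tipz 0.1615 F [0.1 0.3 0.2] w 0.001
-81.93880372817763
```

View pics/z2.png

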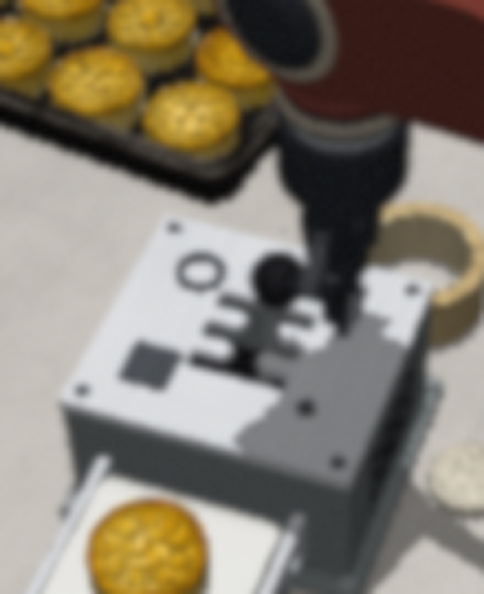

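The fingers stand behind the ball, which hasn't moved: it is still near (298,198). I'll approach in small steps.

carry_out(rows=[[[0, 0, 0, 0.1, 0.05, 0, 0], [0, 0, 0, 0.1, 0.05, 0, 0], [0, 0, 0, 0.1, 0.015, 0, 0], [0, 0, 0, 0.05, 0.01, 0, 0], [0, 0, 0, 0, 0, 0, 0]]])

```text
time: 3.2
tool_pos: [0.4615, 0.0073, 0.2331]
tool_rot: [-0.534, 0.534, -0.464, 0.463]
contact_force: [-3.3, -0.5, 1.9]
gripper_width: -0.001
```

carry_out(rows=[[[0, 0, 0, 0.1, 0.015, 0, 0], [0, 0, 0, 0.1, 0.015, 0, 0], [0, 0, 0, 0, 0, 0, 0]]])

```text
time: 3.5
tool_pos: [0.4701, 0.0085, 0.2332]
tool_rot: [0.534, -0.534, 0.463, -0.464]
contact_force: [0.1, -0.0, 2.1]
gripper_width: -0.001
```

```bash
cat >> h.py <<'E'
def look(tag):
    rep(); a=grab_frame("scene"); a=a[150:270,235:345]
    cv2.imwrite(f"pics/{tag}.png",cv2.resize(a,None,fx=5,fy=5,interpolation=2))
def ball(px,x0=235,y0=150,f=5):
    # scene-ray with sphere of lever radius .170 about the pivot
    p=(x0+(px[0]+.5)/f-.5,y0+(px[1]+.5)/f-.5);o,d=ray("scene",p)
    c=np.array([C[0],C[1],.015]);v=o-c;b=v@d;k=b*b-(v@v-.17**2)
    X=o+d*(-b-np.sqrt(k)) if k>0 else o-d*b
    print("ball feed mm",np.round(tf(X)*1000,1),"z",round(X[2],4))
E
python3 -c "
from h import *
look('z3')"
```

```text
t 3.5 tcp [0.4701 0.0085 0.2332] feed [-37.2   0.5] tipz 0.1606 F [ 0.1 -0.   2.1] w -0.001
```

View pics/z3.png

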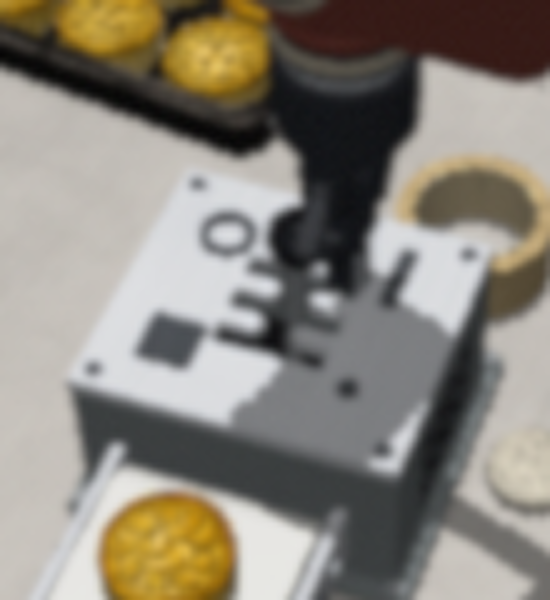

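```bash
python3 -c "
from h import *
ball((380,142),235,175,6)
ball((301,238));ball((300,236));
for fx in(-10,-8,-4,0): 
  X=np.r_[tw([fx/1e3,0]),.185]; print(fx,(proj('scene',X)-[235,150]+.5)*5)
"
```

```text
ball feed mm [-18.6  -0.1] z 0.184
ball feed mm [-9.7 -0.3] z 0.1847
ball feed mm [-8.7 -1.4] z 0.1848
-10 [301.83141448 238.67697225]
-8 [298.34039435 237.7581789 ]
-4 [291.36564402 235.9225108 ]
0 [284.4005967  234.08939642]
```

carry_out(rows=[[[0, 0, 0, 0.1, 0.015, 0, 0], [0, 0, 0, 0.1, 0.015, 0, 0], [0, 0, 0, 0.02, 0, 0, 0], [0, 0, 0, 0, 0, 0, 0], [0, 0, 0, 0, 0, 0, 0]]])

```text
time: 4.05
tool_pos: [0.4786, 0.0097, 0.233]
tool_rot: [0.534, -0.534, 0.463, -0.464]
contact_force: [-0.7, -0.5, 0.7]
gripper_width: 0.0
```

carry_out(rows=[[[0, 0, 0, -0.5, -0.07, 0, 0], [0, 0, 0, -0.5, -0.07, 0, 0], [0, 0, 0, 0.06, -0.4, 0, 0], [0, 0, 0, 0.12, -0.8, 0, 0], [0, 0, 0, 0.06, -0.4, 0, 0]]])

```text
time: 4.55
tool_pos: [0.4483, -0.0612, 0.2333]
tool_rot: [0.534, -0.533, 0.463, -0.464]
contact_force: [0.4, -0.4, 0.4]
gripper_width: -0.0
```

```bash
python3 -c "
from h import *
look('z4')"
```

```text
t 4.55 tcp [ 0.4483 -0.0612  0.2333] feed [-68.5 -65.4] tipz 0.1607 F [ 0.4 -0.4  0.4] w -0.0
```

View pics/z4.png

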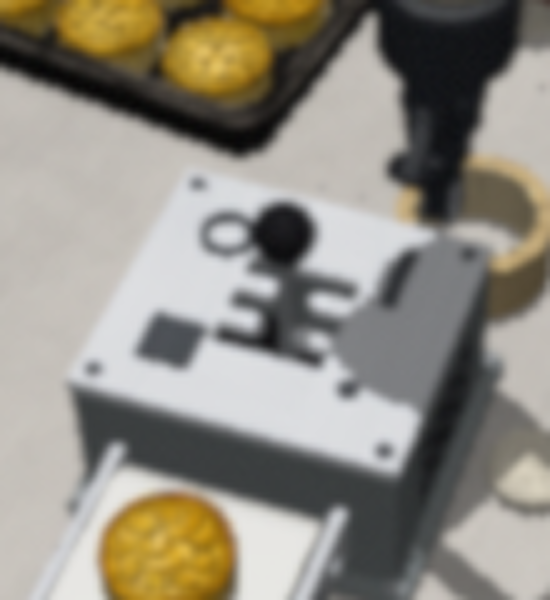

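The ball is at crop (284,234), which is fx ≈ 0, so it can cross. Next I'll move to the right side and push left.

carry_out(rows=[[[0, 0, 0, 0.85, 0.12, 0, 0], [0, 0, 0, 0.85, 0.12, 0, 0], [0, 0, 0, -0.05, 0.38, 0, 0], [0, 0, 0, -0.02, 0.14, 0, 0], [0, 0, 0, 0, 0, 0, 0]]])

```text
time: 5.1
tool_pos: [0.5125, -0.0285, 0.2328]
tool_rot: [-0.534, 0.534, -0.463, 0.463]
contact_force: [-0.5, -0.2, 0.3]
gripper_width: 0.002
```

```bash
python3 -c "
from h import *
look('z5')"
```

```text
t 5.1 tcp [ 0.5125 -0.0285  0.2328] feed [ -0.4 -42. ] tipz 0.1602 F [-0.5 -0.2  0.3] w 0.002
```

View pics/z5.png

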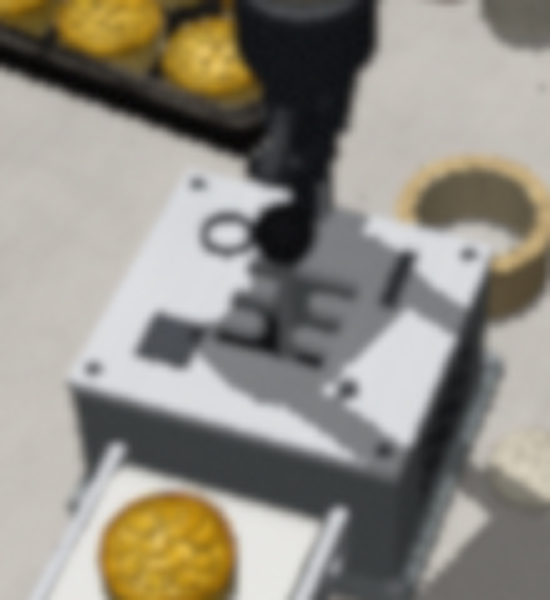

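The ball is still at (284,234) with the fingers to its right, aligned in fx. I'll push left and watch the force.

carry_out(rows=[[[0, 0, 0, -0.015, 0.1, 0, 0], [0, 0, 0, -0.015, 0.1, 0, 0], [0, 0, 0, -0.015, 0.1, 0, 0], [0, 0, 0, -0.015, 0.1, 0, 0]]])

```text
time: 5.55
tool_pos: [0.5108, -0.014, 0.2338]
tool_rot: [-0.534, 0.534, -0.463, 0.464]
contact_force: [-0.9, -3.5, 2.5]
gripper_width: -0.001
```

carry_out(rows=[[[0, 0, 0, -0.015, 0.1, 0, 0], [0, 0, 0, -0.015, 0.1, 0, 0], [0, 0, 0, -0.015, 0.1, 0, 0]]])

```text
time: 5.85
tool_pos: [0.5092, -0.0014, 0.2335]
tool_rot: [0.534, -0.534, 0.463, -0.464]
contact_force: [0.4, -2.5, 2.2]
gripper_width: 0.002
```

```bash
python3 -c "
from h import *
look('z6')"
```

```text
t 5.85 tcp [ 0.5092 -0.0014  0.2335] feed [  0.2 -14.7] tipz 0.1609 F [ 0.4 -2.5  2.2] w 0.002
```

View pics/z6.png

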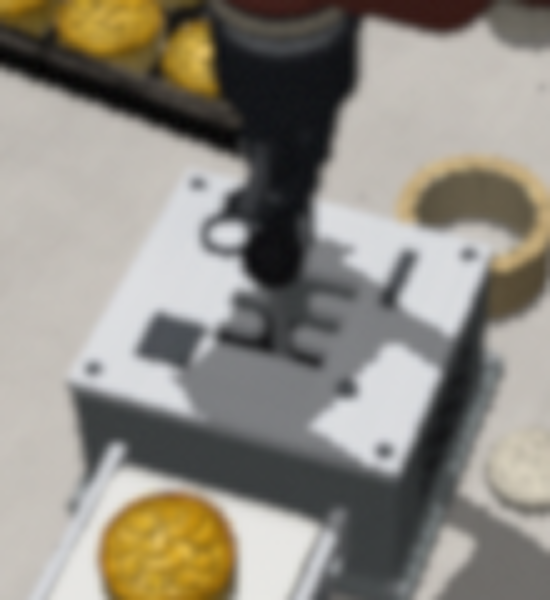

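```bash
python3 -c "
from h import *
ball((273,255))"
```

```text
ball feed mm [ 0.2 15.7] z 0.1843
```

carry_out(rows=[[[0, 0, 0, -0.015, 0.1, 0, 0], [0, 0, 0, -0.015, 0.1, 0, 0], [0, 0, 0, -0.015, 0.1, 0, 0]]])

```text
time: 6.2
tool_pos: [0.5073, 0.0108, 0.233]
tool_rot: [0.534, -0.534, 0.463, -0.464]
contact_force: [2.8, -1.7, 0.2]
gripper_width: -0.0
```

carry_out(rows=[[[0, 0, 0, -0.015, 0.1, 0, 0], [0, 0, 0, -0.015, 0.1, 0, 0]]])

```text
time: 6.4
tool_pos: [0.5057, 0.0188, 0.2324]
tool_rot: [-0.534, 0.534, -0.464, 0.463]
contact_force: [1.8, -3.8, -2.9]
gripper_width: 0.0
```

```bash
python3 -c "
from h import *
look('z7')"
```

```text
t 6.4 tcp [0.5057 0.0188 0.2324] feed [-0.5  5.8] tipz 0.1598 F [ 1.8 -3.8 -2.9] w 0.0
```

View pics/z7.png

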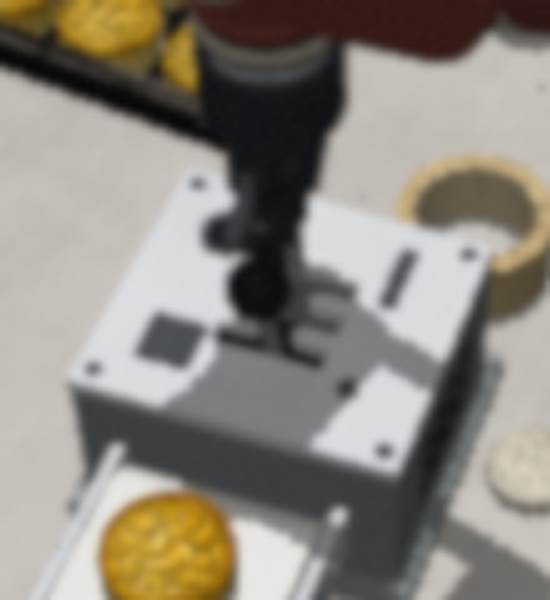

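```bash
python3 -c "
from h import *
ball((259,289))"
```

```text
ball feed mm [-0.3 37.6] z 0.1808
```

carry_out(rows=[[[0, 0, 0, -0.015, 0.1, 0, 0], [0, 0, 0, 0, 0.03, 0, 0], [0, 0, 0, 0, 0, 0, 0]]])

```text
time: 6.75
tool_pos: [0.5048, 0.0237, 0.2324]
tool_rot: [-0.533, 0.535, -0.464, 0.463]
contact_force: [0.9, -4.1, -2.0]
gripper_width: -0.004
```

```bash
python3 -c "
from h import *
look('z8')"
```

```text
t 6.75 tcp [0.5048 0.0237 0.2324] feed [-0.7 10.7] tipz 0.1598 F [ 0.9 -4.1 -2. ] w -0.004
```

View pics/z8.png

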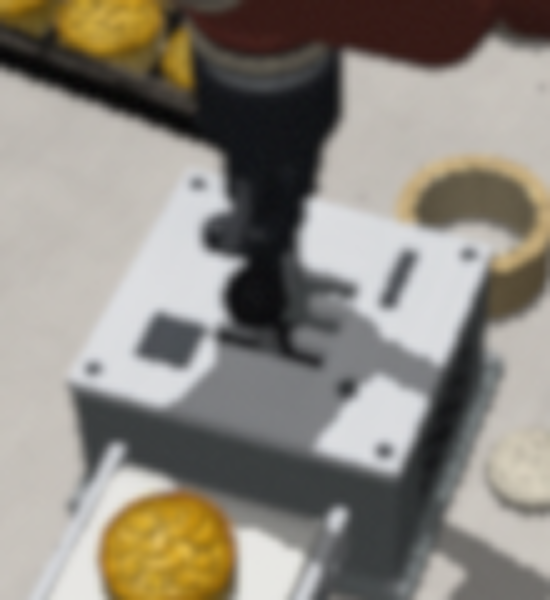

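```bash
python3 -c "
from h import *
ball((255,297)); ball((256,296))"
```

```text
ball feed mm [ 0.  42.5] z 0.1796
ball feed mm [-0.3 41.9] z 0.1798
```

carry_out(rows=[[[0, 0, 0, 0.06, -0.4, 0, 0], [0, 0, 0, 0.06, -0.4, 0, 0], [0, 0, 0, -0.8, -0.11, 0, 0], [0, 0, 0, -0.8, -0.11, 0, 0], [0, 0, 0, 0, 0, 0, 0]]])

```text
time: 7.3
tool_pos: [0.4437, -0.0166, 0.2324]
tool_rot: [0.534, -0.533, 0.465, -0.463]
contact_force: [0.5, 0.0, -0.7]
gripper_width: -0.001
```

```bash
python3 -c "
from h import *
look('z9'); print((tw([-.065,.041])-state()['tool_pos'][:2])/.04)"
```

```text
t 7.3 tcp [ 0.4437 -0.0166  0.2324] feed [-66.9 -20.6] tipz 0.1598 F [ 0.5  0.  -0.7] w -0.001
[-0.20853369  1.5328487 ]
```

View pics/z9.png

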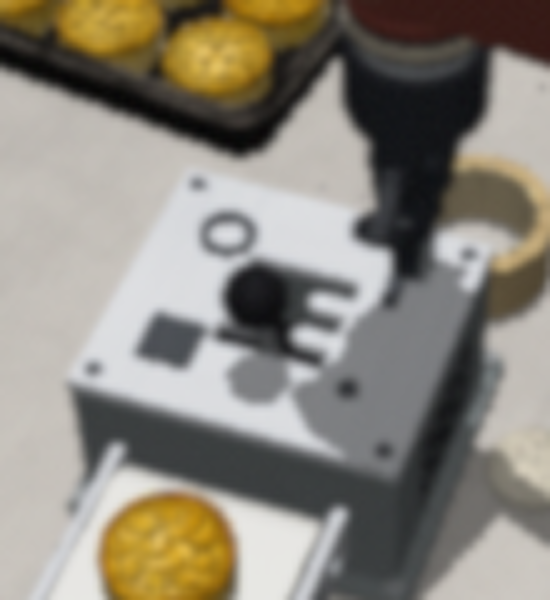

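The lever stands at fy ≈ 42, fx ≈ 0, in the left leg. I'll go behind the ball and push it to the far end.

carry_out(rows=[[[0, 0, 0, -0.1, 0.77, 0, 0], [0, 0, 0, -0.1, 0.77, -0.1, 0], [0, 0, 0, 0.4, 0.055, 0, 0], [0, 0, 0, 0.4, 0.055, 0, 0], [0, 0, 0, 0.1, 0.015, 0, 0]]])

```text
time: 7.85
tool_pos: [0.4753, 0.0505, 0.2297]
tool_rot: [0.534, -0.534, 0.464, -0.463]
contact_force: [-3.9, -0.4, 2.6]
gripper_width: 0.001
```

carry_out(rows=[[[0, 0, 0, 0.1, 0.015, 0, 0], [0, 0, 0, 0.1, 0.015, 0, 0], [0, 0, 0, 0.1, 0.015, 0, 0]]])

```text
time: 8.15
tool_pos: [0.4862, 0.0513, 0.2292]
tool_rot: [-0.534, 0.534, -0.464, 0.463]
contact_force: [-3.3, 0.7, 2.8]
gripper_width: 0.0
```

```bash
python3 -c "
from h import *
look('z10')"
```

```text
t 8.15 tcp [0.4862 0.0513 0.2292] feed [-15.3  40.6] tipz 0.1566 F [-3.3  0.7  2.8] w 0.0
```

View pics/z10.png

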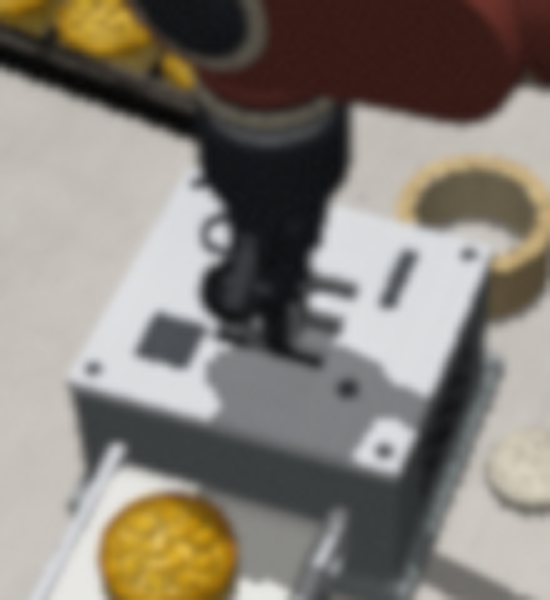

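carry_out(rows=[[[0, 0, 0, 0.1, 0.015, 0, 0], [0, 0, 0, 0.1, 0.015, 0, 0], [0, 0, 0, 0.1, 0.015, 0, 0]]])

```text
time: 8.5
tool_pos: [0.4984, 0.053, 0.229]
tool_rot: [-0.534, 0.534, -0.464, 0.464]
contact_force: [-2.3, 0.1, 1.3]
gripper_width: -0.001
```

carry_out(rows=[[[0, 0, 0, 0.1, 0.015, 0, 0], [0, 0, 0, 0.1, 0.015, 0, 0]]])

```text
time: 8.7
tool_pos: [0.5063, 0.0542, 0.2286]
tool_rot: [-0.534, 0.534, -0.464, 0.463]
contact_force: [-3.5, -0.6, -0.6]
gripper_width: 0.001
```

carry_out(rows=[[[0, 0, 0, 0.1, 0.015, 0, 0], [0, 0, 0, 0.05, 0.007, 0, 0], [0, 0, 0, 0, 0, 0, 0]]])

```text
time: 9.0
tool_pos: [0.5122, 0.0551, 0.2285]
tool_rot: [-0.534, 0.534, -0.464, 0.463]
contact_force: [-2.3, -0.2, -1.4]
gripper_width: -0.004
```

```bash
python3 -c "
from h import *
look('z11')"
```

```text
t 9.0 tcp [0.5122 0.0551 0.2285] feed [11.1 40.8] tipz 0.1559 F [-2.3 -0.2 -1.4] w -0.004
```

View pics/z11.png

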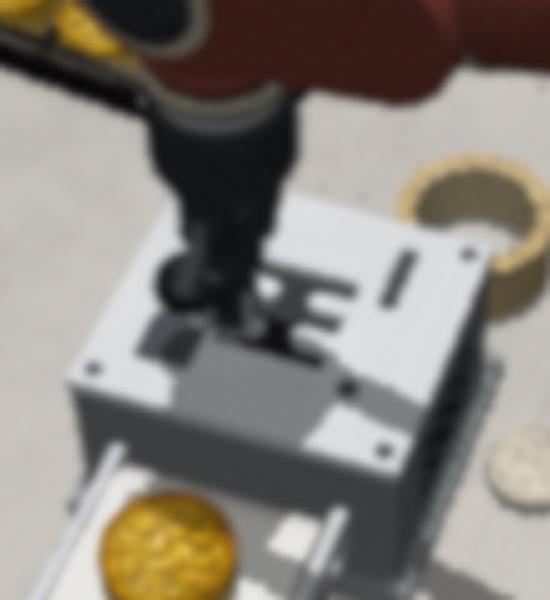

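The ball is near fx 39. I'll use 2 mm steps until it stops.

carry_out(rows=[[[0, 0, 0, 0.05, 0.007, 0, 0], [0, 0, 0, 0.05, 0.007, 0, 0]]])

```text
time: 9.25
tool_pos: [0.516, 0.0557, 0.2289]
tool_rot: [-0.534, 0.534, -0.464, 0.463]
contact_force: [-4.3, -1.4, -2.1]
gripper_width: -0.002
```

carry_out(rows=[[[0, 0, 0, 0.05, 0.007, 0, 0]]])

```text
time: 9.35
tool_pos: [0.5174, 0.0559, 0.2286]
tool_rot: [-0.533, 0.535, -0.464, 0.463]
contact_force: [-10.3, -1.9, 0.6]
gripper_width: -0.001
```

carry_out(rows=[[[0, 0, 0, 0.02, 0.003, 0, 0], [0, 0, 0, 0, 0, 0, 0]]])

```text
time: 9.55
tool_pos: [0.5176, 0.056, 0.2285]
tool_rot: [-0.532, 0.535, -0.465, 0.462]
contact_force: [-8.7, -1.4, 0.4]
gripper_width: 0.004
```

The force rose to about 10 N and the travel stopped with the TCP at fx ≈ 16.6, so the ball is at about 45 and home. I'll back off, raise the hand and look.

carry_out(rows=[[[0, 0, 0, -0.2, -0.03, 0, 0], [0, 0, 0, -0.7, -0.1, 0, 0], [0, 0, 0, -0.8, -0.11, 0, 0], [0, 0, 0, -0.8, -0.3, 0.3, 0], [0, 0, 0, -0.2, -0.8, 0.5, 0]]])

```text
time: 10.05
tool_pos: [0.4089, 0.0036, 0.2604]
tool_rot: [0.535, -0.534, 0.463, -0.463]
contact_force: [1.2, -0.5, -0.3]
gripper_width: 0.003
```

carry_out(rows=[[[0, 0, 0, -0.1, -0.9, 0.6, 0], [0, 0, 0, -0.1, -0.9, 0.3, 0], [0, 0, 0, 0, -0.9, 0, 0], [0, 0, 0, 0, -0.5, 0, 0], [0, 0, 0, 0, 0, 0, 0]]])

```text
time: 10.55
tool_pos: [0.4036, -0.1277, 0.2988]
tool_rot: [0.533, -0.533, 0.463, -0.466]
contact_force: [-0.1, 0.4, -0.2]
gripper_width: -0.003
```

```bash
python3 -c "
from h import *
look('z12')
for n in('scene','top'): cv2.imwrite(f'pics/{n}9.png',grab_frame(n))
a=cv2.imread('pics/top9.png')[155:240,250:340]
cv2.imwrite('pics/topz9.png',cv2.resize(a,None,fx=7,fy=7,interpolation=2))
for fx in(40,45):
  X=np.r_[tw([fx/1e3,.042]),.1745]; print(fx,(proj('scene',X)-[235,150]+.5)*5,(proj('top',X)-[250,155]+.5)*7)
"
```

```text
t 10.55 tcp [ 0.4036 -0.1277  0.2988] feed [-122.2 -125. ] tipz 0.2262 F [-0.1  0.4 -0.2] w -0.003
40 [186.26800497 284.04313268] [211.38740243 190.36706714]
45 [177.57461917 281.68865107] [209.73850024 179.99012675]
```

View pics/z12.png

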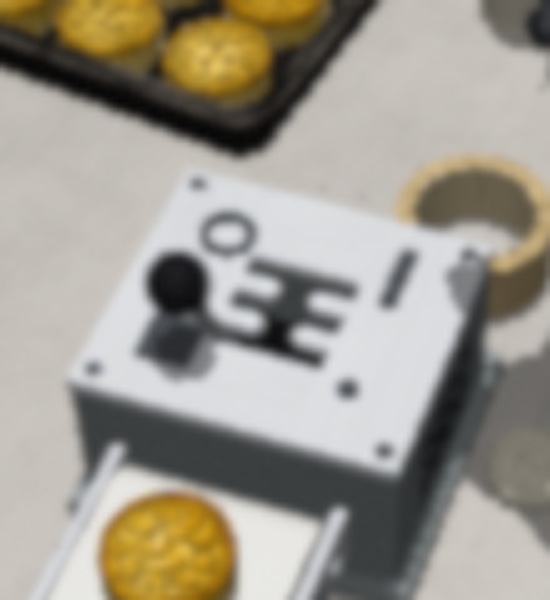

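View pics/topz9.png

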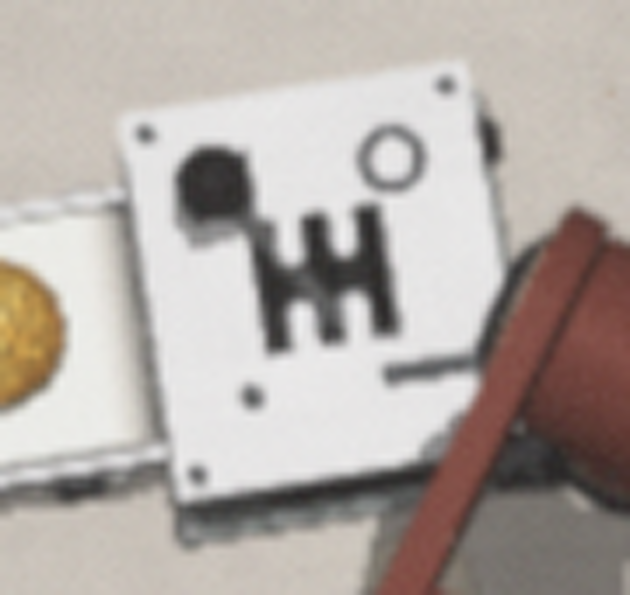

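View pics/scene9.png

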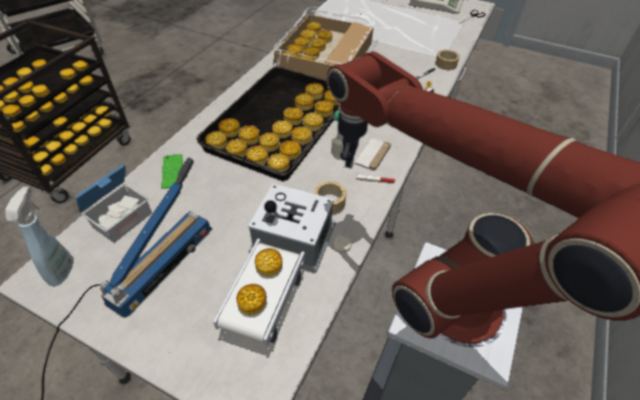

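The ball sits at crop (177,282). That matches the fully-home prediction of (177.6,281.7), above the square tag. The cakes, tape roll and plate haven't moved, and the robot is touching nothing.

```bash
python3 -c "
from plant import *
print(job_done())"
```

```text
the job is handed in; nothing more can be done
None
```

The lever is in the far-left corner slot, above the square tag and against the slot's end. The job is handed in at about 10.7 s on the robot's clock, out of the 53 s allowed.

- **Moves:** With shut fingers I pushed the ball from about x = -18 mm to the cross channel. From there I pushed it left to y = 42 mm, then away along the left leg until it stopped.
- **Forces:** Readings after each move were about 2–5 N while pushing and about 10 N at the end stop. That is well under the 30 N that counts as forcing it.
- **Last checks:**
    - **Scene view:** the ball was within a pixel of where a fully home lever should appear, at x = 45, y = 42 mm.
    - **Top view:** it sat over the square tag, but about 4–6 zoomed pixels (roughly 2 mm) from the prediction. That is about the camera calibration error.
    - **Other objects:** by eye, the cakes, tape roll, mould plate, marker and scraper had not moved.
    - **Robot:** it was clear of everything, with no contact force.

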